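# Ready the wire feeder for threading and hold its tensioner open

### The arm

A 6-joint arm with a two-finger parallel gripper is mounted at the origin on the work surface. World frame = base frame: x ahead of the robot, y to its left, z up, the work surface at z = 0. Lengths are in m, angles in degrees, forces in N, time in s.
With the tool pointing down it reaches from about 0.25 to 0.725 m from the base axis. Payload 9.7 kg.
Tool frame: the origin (TCP) lies at the very end of the fingers, on their centre line; the grasp point (between the pads) lies 19 mm behind it (bot.grip_depth is the distance from the TCP to the grasp point, in m); z points along the fingers, y is the direction in which the jaws open and shut (so a half turn about z gives the same grasp; the last joint's range is limited). The gripper opens to 85 mm and grips with 20 to 120 N. Pads are 22 mm wide; open, the fingers measure 114 mm over their backs; the gripper's body (76 mm by 85 mm) begins 54 mm behind the grasp point. The pads swing forward as they close: fully open they stand 13 mm farther back than shut.
Start: joints at [72.021, 4.979, 10.078, 95.1, 0, 90], TCP at [0.17, 0.523, 0.231] pointing down, gripper open.
Joint ranges: [-179.16, 179.16], [-48.56, 103.87], [-65.8, 70.77], [-126.05, 130.52], [-82.76, 87.17], [-180, 180]. Speed limits (degrees/s): [127.2, 127.2, 147.25, 180, 180, 180].

### API

Orientations are given as [roll, pitch, yaw] about the fixed x, y, z axes, in that order (R = Rz(yaw) Ry(pitch) Rx(roll)).
In Python, from workcell import telemetry, optics, order, bot gives the robot as it stands. The module is installed in compiled form; this text tells all that it offers.
- The arm moves only by the shell command python3 -m inch 'ROWS' [FORCE]. ROWS is JSON, a list of rows, each a list of 7 numbers: the shift along the tool's x, y, z in m, then the turn, a rotation vector about the tool's x, y, z in rad, then the closure, from 0 (fully open) to 1 (shut). In form: [[tx, ty, tz, rx, ry, rz, grip], ...]. A call has 1 to 12 rows; each row is the pose to reach, as a shift and turn from the pose commanded when the call began, along the tool's axes at that moment; what a row does not reach only later rows make up. A row lasts 1/12 s, in which the tool goes at most 41.7 mm and 7.16 degrees, less where a joint would pass 70% of its speed; a pose out of reach is approached as far as the arm can. A call with a gripper value outside its range is refused whole. The fingers move at their own pace and stop on an object; FORCE is the grip in N (left out, the last holds). Time passes only in rows, so rows that repeat a pose let the fingers close. It gives the time, the measured TCP pose, the force and the opening at its end, in the units of the state.
- telemetry.get_obs(): the state, without advancing time (a new reading comes with each control period).
- optics.camera(name): name is "scene" or "side" or "wrist"; returns (picture, depth): 384x512x3 uint8, red, green, blue; 384x512 float32, m along the optical axis (not along the pixel's ray), 0 where there is no reading.
- optics.camera_info(name): a dict with "camera_matrix" (3x3 intrinsics, pixels), "xyz" and "attitude" of the camera in the world; the wrist camera has in their place "mount" (4x4, takes a point from camera to tool coordinates, whose origin is the TCP and whose axes are the flange's). Camera axes: x right, y down, z forward; pixel columns grow to the right and rows downward; lengths in m; the calibration is good to about 2 mm. A picture is of the moment at which its call begins: read the wrist's pose just before it. camera_info takes no time and is no camera call.
- order.job_done(): hands the job in, once; it reports no verdict.
The state is a dict: "time": time; "q": joint angles; "qd": joint speeds; "joint_efforts": joint torques, N m; "ee_pos": TCP position; "tcp_rot": TCP orientation; "wrist_force": force on the tool from outside, world axes, zero at the start; "torque": the same for the moment, N m; "opening": finger opening in m.
Only numpy, scipy, OpenCV 4.12 (cv2) and the standard library are available. Lean on these libraries where they do the work, as an engineer would, in place of code of your own. Each camera call takes 0.05 s, during which the arm holds its last target. There are 200 camera calls.

### The job

Get the bench wire feeder ready for a colleague to thread: on the dark control box, turn the blue knob until its white pointer stands at the red mark, then slide the orange lock fully home over the knob's tail. Then, by its red roller, push the yellow sprung tensioner arm back past its pawl's click and hold it there: it springs back if let go, so finish while still holding the arm compressed. Leave the flux bottle, bit block and spare spool where they stand.

Things in the scene. Friction and masses are not known exactly. Their poses are not given: they have to be found in the camera images.
- feed_box: Dark control box, 190 (x) x 120 (y) x 35 mm high, fixed on the bench mat (mat top 3 mm above the table). Origin: centre of its underside. Its +x axis is the way the lock slides and the way from the knob to the red mark. Upright; position and yaw vary, and it may stand left or right of the feeder.
- red_mark (a point): Red painted mark on the top of the control box, 38 mm from the knob's axis along the box's +x.
- knob_grip (a point): Point on the upright axis of the blue knob, 26 mm above the box's top, a good height for the middle of finger pads. The knob is an upright bar 48 mm long, 12 mm thick, 32 mm tall standing on a black disc (52 mm across, 6 mm high) on the box's top; bar top 73 mm above the box's underside. Its x axis runs along the bar to the white pointer end. It turns stiffly (0.05 N m) and stays where left.
- rate_knob (a joint): Knob angle in rad: 0 with the pointer exactly at the red mark, positive counter-clockwise seen from above; stops at -1.5 and 1.5. It starts 0.5 to 1.3 on the positive side, so it needs turning clockwise.
- lock_tab (a point): Middle of the upright grip tab of the orange lock slide, 83.5 mm above the box's underside, 12.5 mm below the tab's top. Tab 10 mm thick (box x), 24 mm wide (y), 36 mm tall, on a 46 x 44 mm plate whose top is 47.5 mm above the underside. Two fork cheeks 20 mm apart, up to 59.5 mm above the underside, lie 26 to 51 mm ahead (+x) of the tab's centre.
- lock_slide (a joint): Travel of the lock along the box's +x, towards the knob, in m: 0 open (as it starts), 0.048 fully home at its stop. Rubs with about 1.5 N and stays where left. Its two cheeks embrace the tail of the knob bar and run into it if the knob is well off the mark.
- wire_feeder: Wire feeder: aluminium base plate 200 (x) x 250 (y) x 12 mm, fixed on the mat, with a fixed white wire spool (60 mm across, top 60 mm above the base's underside) at its (+x, -y) corner, and a low dark idler block. Origin: centre of its underside. Upright; position and yaw vary.
- tensioner_pivot (a point): Point on the upright pivot of the tensioner arm, at the height of the arm, 30 mm from the feeder's centre towards its -y.
- tensioner_arm: Yellow arm, 20 mm wide, 9 mm thick, its top 39 mm above the feeder's underside, with an upright red roller at its end. Origin on the pivot axis at the height of the feeder's underside; its +y axis runs along the arm to the roller.
- roller (a point): Point on the axis of the red roller, 100 mm from the pivot. The roller is a plain upright post, 18 mm across, from 39 to 88 mm above the feeder's underside; this point lies 65 mm above the underside. Nothing else within 45 mm of it or of its swing is higher than 39 mm above the underside.
- tensioner_swing (a joint): Arm's swing in rad: 0 at rest (roller leaning 0.45 rad to the feeder's -x), growing clockwise from above (roller towards feeder's +x), end stop 0.9. Spring at the roller: 3 N at rest, 8 N at 0.9. From 0.2 to 0.6 the cam tooth lifts the pawl (up to 3 N more); past 0.6 it has clicked, 0.65 or more is well past. It is only a click: released, the arm springs back to 0.
- pawl (a joint): Brass pawl slider at the feeder's -y edge: 0 resting, about 0.0025 m when the tooth lifts it, back to 0 once clicked.
- flux_bottle: Bystander: small upright bottle with a red cap, 36 mm across, 90 mm high, origin under its centre, on the robot's side of the feeder.
- bit_block: Bystander: black block of driver bits, 50 x 90 x 34 mm high, origin under its centre, beyond the control box.
- spare_spool: Bystander: spool of green wire, 56 mm across, 32 mm high, lying flat, origin under its centre, beyond the feeder.

How it is judged:
By the outcome, as a careful person would: the job done as asked, in the order asked, and still so for the second after the job is handed in, while the arm keeps its last pose, push and grip.
It also fails if it takes over 51 s, if anything falls off the work surface, if the arm or the gripper's body presses on something with over 40 N, if the wrist force passes 120 N, or if a joint passes its speed limit or range.

## Working session

There is one attempt and no reset: what is moved stays moved. The work goes in short steps, Python scripts to look and compute and a shell command to move; the robot and the scene stay as the last step left them, time stands still between calls to the robot, and variables do not carry over. Pictures are saved under pics/ and viewed, about 8 in all and at most 12, crops included, and the job is handed in when it is done.

```bash
mkdir -p pics; python3 - <<'E'
from workcell import telemetry, optics, bot
import cv2, numpy as np
o=telemetry.get_obs(); print(o['time'],o['ee_pos'],o['tcp_rot'],o['opening'],o['wrist_force'],bot.grip_depth)
for n in ['scene','side','wrist']:
    p,d=optics.camera(n); i=optics.camera_info(n); print(n,{k:np.round(np.array(v),4).tolist() for k,v in i.items()})
    cv2.imwrite(f'pics/{n}0.png',p[:,:,::-1]); np.savez(f'{n}0.npz',p=p,d=d)
a=np.hstack([cv2.imread('pics/scene0.png'),cv2.imread('pics/side0.png')])
cv2.imwrite('pics/a.png',cv2.resize(a,(800,300),interpolation=cv2.INTER_AREA))
E
```

```text
0.0 [0.16972632 0.52292019 0.23058301] [-1.79924318e+02  2.23237250e-04  1.62015926e+02] 0.08539035218663457 [-0.21439104  0.2952123   1.1683152 ] 0.0187
scene {'camera_matrix': [[389.7584, 0.0, 259.6279], [0.0, 389.7584, 191.8041], [0.0, 0.0, 1.0]], 'xyz': [1.2934, -0.2745, 0.5939], 'attitude': [-122.5583, -0.2804, 67.6622]}
side {'camera_matrix': [[383.1558, 0.0, 263.9393], [0.0, 383.1558, 188.3649], [0.0, 0.0, 1.0]], 'xyz': [0.4171, 0.629, 0.6568], 'attitude': [-131.3174, 1.2929, -168.3169]}
wrist {'camera_matrix': [[341.4192, 0.0, 256.2103], [0.0, 341.4192, 193.8828], [0.0, 0.0, 1.0]], 'mount': [[0.0008, -0.9566, -0.2913, 0.0744], [1.0, 0.0007, 0.0004, 0.0002], [-0.0002, -0.2913, 0.9566, -0.1424], [0.0, 0.0, 0.0, 1.0]]}
```

View pics/scene0.png

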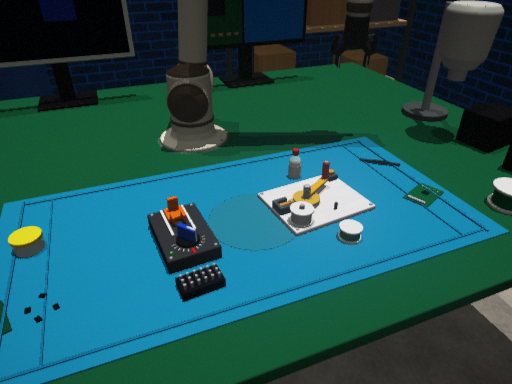

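View pics/side0.png

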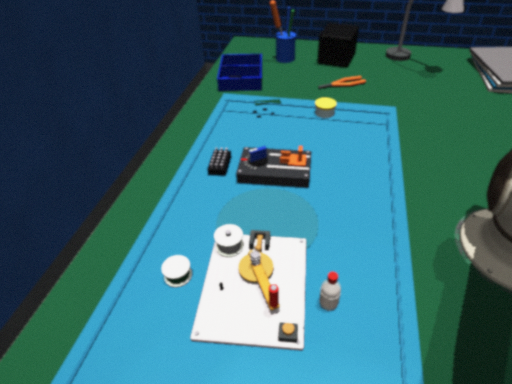

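```bash
cat > h.py <<'E'
import numpy as np, cv2
from scipy.spatial.transform import Rotation as R
from workcell import telemetry, optics, bot
def pose(n,o):
    i=optics.camera_info(n); K=np.array(i['camera_matrix'])
    if n=='wrist':
        T=np.eye(4);T[:3,:3]=R.from_euler('xyz',o['tcp_rot'],degrees=True).as_matrix();T[:3,3]=o['ee_pos'];T=T@np.array(i['mount'])
    else:
        T=np.eye(4);T[:3,:3]=R.from_euler('xyz',i['attitude'],degrees=True).as_matrix();T[:3,3]=i['xyz']
    return K,T
def cloud(n,o,d):
    K,T=pose(n,o); v,u=np.mgrid[:384,:512]
    c=np.stack([(u-K[0,2])/K[0,0]*d,(v-K[1,2])/K[1,1]*d,d],-1)
    return c@T[:3,:3].T+T[:3,3]
def ray(n,o,uv,z):
    K,T=pose(n,o); r=T[:3,:3]@np.linalg.solve(K,[uv[0],uv[1],1]); return T[:3,3]+r*(z-T[2,3])/r[2]
def mask(p,lo,hi):
    h=cv2.cvtColor(p,cv2.COLOR_RGB2HSV)
    if lo[0]>hi[0]: return cv2.inRange(h,(0,)+lo[1:],hi)|cv2.inRange(h,lo,(179,)+hi[1:])
    return cv2.inRange(h,lo,hi)
def snap(n,tag):
    o=telemetry.get_obs(); p,d=optics.camera(n); cv2.imwrite(f'pics/{tag}.png',p[:,:,::-1]); return o,p,d
COL=dict(orange=((5,180,120),(16,255,255)),yellow=((17,150,100),(30,255,255)),red=((172,150,70),(4,255,255)),blue=((112,150,50),(128,255,255)))
def blobs(n,o,p,d,box=((0.2,0.8),(-.5,.6)),amin=6):
    P=cloud(n,o,d)
    for c,(lo,hi) in COL.items():
        k,L,S,C=cv2.connectedComponentsWithStats(mask(p,lo,hi))
        for j in range(1,k):
            if S[j,4]<amin: continue
            q=P[(L==j)&(d>0)]
            if len(q)==0: continue
            m=np.median(q,0)
            if not(box[0][0]<m[0]<box[0][1] and box[1][0]<m[1]<box[1][1]): continue
            print(n,c,'px',C[j].round(1),S[j,4],'med',m.round(4),'zmax',np.percentile(q[:,2],95).round(4),'zmin',np.percentile(q[:,2],5).round(4))
E
python3 - <<'E'
from h import *
for n in ['scene','side']:
    f=np.load(f'{n}0.npz'); o=telemetry.get_obs(); P=cloud(n,o,f['d'])
    print(n,'mat z',P[270,130] if n=='scene' else P[200,180]); blobs(n,o,f['p'],f['d'])
E
```

```text
scene mat z [ 0.62103611 -0.2954649   0.00170546]
scene orange px [171.7 198. ] 23 med [ 0.5047 -0.1719  0.0849] zmax 0.0865 zmin 0.0827
scene orange px [174.1 212.9] 159 med [ 0.5207 -0.1736  0.0502] zmax 0.0619 zmin 0.0477
scene yellow px [330.6 170.6] 8 med [0.4615 0.2928 0.0383] zmax 0.0399 zmin 0.0373
scene yellow px [308.4 193.6] 298 med [0.5401 0.1813 0.0304] zmax 0.0421 zmin 0.0279
scene yellow px [ 24.4 236. ] 455 med [ 0.4659 -0.4994  0.04  ] zmax 0.0416 zmin 0.0381
scene red px [295.5 149.5] 20 med [0.3961 0.2091 0.0915] zmax 0.0932 zmin 0.0893
scene red px [326.2 163.4] 9 med [0.4981 0.251  0.0897] zmax 0.0903 zmin 0.0865
scene red px [193.1 249.6] 21 med [ 0.6498 -0.1612  0.038 ] zmax 0.0393 zmin 0.0366
scene blue px [185.1 231.5] 197 med [ 0.613  -0.1681  0.0637] zmax 0.0756 zmin 0.0475
side mat z [ 0.7796012  -0.0126037   0.00604535]
side orange px [294.  158.7] 233 med [ 0.516  -0.1642  0.0523] zmax 0.0648 zmin 0.0493
side orange px [268.8 295.2] 19 med [0.4981 0.2592 0.0767] zmax 0.0919 zmin 0.0513
side yellow px [325.2 106.1] 64 med [ 0.4592 -0.4777  0.042 ] zmax 0.0445 zmin 0.0393
side yellow px [258.3 248. ] 7 med [0.5479 0.1262 0.0348] zmax 0.0361 zmin 0.0328
side yellow px [260.  277.8] 394 med [0.5268 0.1997 0.0422] zmax 0.0449 zmin 0.0303
side yellow px [287.4 331.9] 16 med [0.4588 0.3004 0.0391] zmax 0.041 zmin 0.038
side red px [243.5 159. ] 11 med [ 0.6515 -0.1624  0.0399] zmax 0.0409 zmin 0.0387
side red px [332.4 276.9] 72 med [0.3932 0.2133 0.0933] zmax 0.095 zmin 0.0873
side red px [273.5 297.2] 100 med [0.4891 0.261  0.0745] zmax 0.0918 zmin 0.0512
side blue px [258.2 154.1] 147 med [ 0.6091 -0.1611  0.0627] zmax 0.0767 zmin 0.048
```

View pics/wrist0.png

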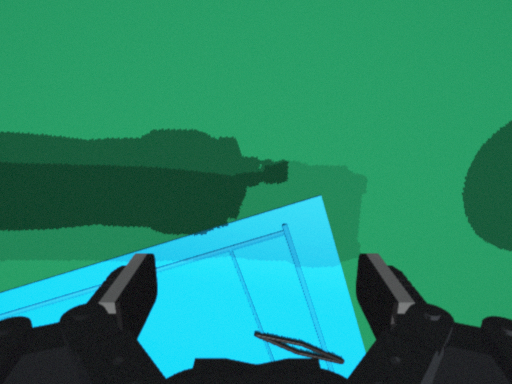

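```bash
python3 - <<'E'
from h import *
o=telemetry.get_obs()
for n in ['scene','side']:
    f=np.load(f'{n}0.npz'); P=cloud(n,o,f['d']); m=mask(f['p'],*COL['blue'])>0
    q=P[m&(np.abs(P[...,0]-.61)<.06)&(np.abs(P[...,1]+.165)<.06)&(P[...,2]>.068)][:,:2]
    c=(q.min(0)+q.max(0))/2; w,V=np.linalg.eigh(np.cov((q-q.mean(0)).T)); print(n,len(q),c,q.mean(0),np.degrees(np.arctan2(V[1,1],V[0,1]))%180,w)
    # box top rectangle
    b=(np.abs(P[...,2]-.038)<.006)&(np.abs(P[...,0]-.58)<.15)&(np.abs(P[...,1]+.165)<.1)
    r=cv2.minAreaRect(P[b][:,:2].astype(np.float32)); print('box',r)
E
```

```text
scene 81 [ 0.61293602 -0.16673595] [ 0.61146035 -0.16845547] 32.76789923284531 [1.04999428e-05 1.90526057e-04]
box ((0.5989637970924377, -0.16560037434101105), (0.2545972764492035, 0.11984746158123016), 3.9263784885406494)
side 46 [ 0.60928732 -0.16050837] [ 0.60804943 -0.16233327] 39.90640833496323 [3.19389619e-06 1.32470499e-04]
box ((0.5996900796890259, -0.16341906785964966), (0.2518060505390167, 0.12457732856273651), 4.345392227172852)
```

```bash
python3 -m inch '[[-0.315,-0.258,0,0,0,-0.46,0],[-0.315,-0.258,0,0,0,-0.46,0],[-0.315,-0.258,0,0,0,-0.46,0],[-0.315,-0.258,0,0,0,-0.46,0],[-0.315,-0.258,0,0,0,-0.46,0],[-0.315,-0.258,0,0,0,-0.46,0],[-0.315,-0.258,0,0,0,-0.46,0],[-0.315,-0.258,0,0,0,-0.46,0],[-0.315,-0.258,0,0,0,-0.46,0],[-0.315,-0.258,0,0,0,-0.46,0],[-0.315,-0.258,0,0,0,-0.46,0]]'
```

```text
time: 1.07
ee_pos: [0.3921, 0.1757, 0.231]
tcp_rot: [-179.9, 0.0, -172.0]
wrist_force: [0.6, -0.1, 1.0]
opening: 0.085
```

```bash
python3 -m inch '[[-0.169,-0.373,0.08,0,0,-0.465,0.4],[-0.169,-0.373,0.08,0,0,-0.465,0.4],[-0.169,-0.373,0.08,0,0,-0.465,0.4],[-0.169,-0.373,0.08,0,0,-0.465,0.4],[-0.169,-0.373,0.08,0,0,-0.465,0.4],[-0.169,-0.373,0.08,0,0,-0.465,0.4],[-0.169,-0.373,0.08,0,0,-0.465,0.4],[-0.169,-0.373,0.08,0,0,-0.465,0.4],[-0.169,-0.373,0.08,0,0,-0.465,0.4],[-0.169,-0.373,0.08,0,0,-0.465,0.4],[-0.169,-0.373,0.08,0,0,-0.465,0.4],[-0.169,-0.373,0.08,0,0,-0.465,0.4]]' 40
cat >> h.py <<'E'
def rect(P,m,zlo,zhi):
    q=P[m&(P[...,2]>zlo)&(P[...,2]<zhi)][:,:2].astype(np.float32)
    return len(q),cv2.minAreaRect(q)
E
python3 - <<'E'
from h import *
o,p,d=snap('wrist','w1'); print(o['ee_pos'],o['tcp_rot'])
blobs('wrist',o,p,d); P=cloud('wrist',o,d)
m=mask(p,*COL['blue'])>0; print('bar top',rect(P,m,.071,.082))
m=mask(p,*COL['orange'])>0; print('tab top',rect(P,m,.094,.106))
E
```

```text
time: 2.07
ee_pos: [0.6122, -0.1673, 0.1481]
tcp_rot: [179.9, -0.1, -145.2]
wrist_force: [0.5, 0.0, -0.6]
opening: 0.0515
[ 0.61218606 -0.16730981  0.1481272 ] [ 1.79892604e+02 -1.33906466e-01 -1.45169413e+02]
wrist orange px [333.3  66.2] 4174 med [ 0.5087 -0.1796  0.0507] zmax 0.0865 zmin 0.049
wrist yellow px [344.2 103.6] 951 med [ 0.5233 -0.156   0.0509] zmax 0.063 zmin 0.0492
wrist red px [235.6 231.3] 166 med [ 0.6486 -0.1614  0.0389] zmax 0.0402 zmin 0.0377
wrist blue px [259.6 192.4] 851 med [ 0.6017 -0.1711  0.0754] zmax 0.0767 zmin 0.05
bar top (721, ((0.6103097796440125, -0.1645040512084961), (0.047494132071733475, 0.011980502866208553), 36.70573806762695))
tab top (0, ((0.0, 0.0), (0.0, 0.0), 0.0))
```

View pics/w1.png

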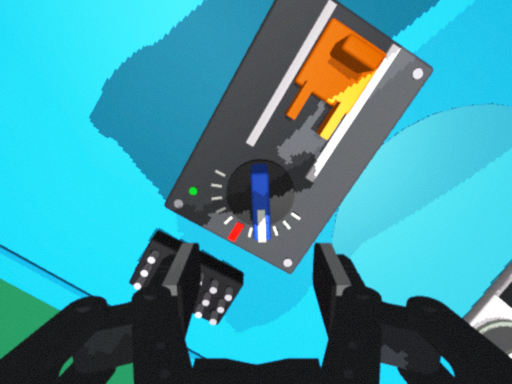

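```bash
python3 -m inch '[[0,0.003,0.04,0,0,-0.03,0.4],[0,0.003,0.07,0,0,-0.03,0.4],[0,0.003,0.098,0,0,-0.03,0.4],[0,0.003,0.098,0,0,-0.03,0.4],[0,0.003,0.098,0,0,-0.03,1],[0,0.003,0.098,0,0,-0.03,1],[0,0.003,0.098,0,0,-0.03,1],[0,0.003,0.098,0,0,-0.03,1],[0,0.003,0.098,0,0,-0.03,1],[0,0.003,0.098,0,0,-0.03,1]]' 40
```

```text
time: 2.95
ee_pos: [0.6121, -0.1631, 0.0566]
tcp_rot: [-179.6, 0.2, -143.3]
wrist_force: [7.1, -8.2, 0.8]
opening: 0.0112
```

```bash
python3 -m inch '[[0.002,-0.001,0.003,0,0,0.1,1],[0.002,-0.001,0.003,0,0,0.2,1],[0.002,-0.001,0.003,0,0,0.3,1],[0.002,-0.001,0.003,0,0,0.4,1],[0.002,-0.001,0.003,0,0,0.5,1],[0.002,-0.001,0.003,0,0,0.565,1],[0.002,-0.001,0.003,0,0,0.565,1],[0.002,-0.001,0.003,0,0,0.565,1],[0.002,-0.001,0.003,0,0,0.565,1]]'
```

```text
time: 3.7
ee_pos: [0.6126, -0.1642, 0.0564]
tcp_rot: [-179.8, 0.6, -175.6]
wrist_force: [5.1, -1.5, 14.5]
opening: 0.0109
```

```bash
python3 -m inch '[[0,0,-0.003,0,0,0,0.4],[0,0,-0.003,0,0,0,0.4],[0,0,-0.003,0,0,0,0.4],[0,0,-0.04,0,0,0,0.4],[0,0,-0.08,0,0,0,0.4],[0.05,0,-0.11,0,0,0,0.4],[0.05,0,-0.11,0,0,0,0.4],[0.05,0,-0.11,0,0,0,0.4]]'
python3 - <<'E'
from h import *
o,p,d=snap('wrist','w2'); print(o['ee_pos'],o['tcp_rot'])
blobs('wrist',o,p,d); P=cloud('wrist',o,d)
m=mask(p,*COL['blue'])>0; print('bar top',rect(P,m,.071,.082))
m=mask(p,(5,120,60),(28,255,255))>0; print('tab top',rect(P,m,.094,.106)); print('plate',rect(P,m,.045,.054))
E
```

```text
time: 4.37
ee_pos: [0.5577, -0.1678, 0.164]
tcp_rot: [-179.9, 0.2, -175.7]
wrist_force: [-0.7, -0.3, -0.9]
opening: 0.0511
[ 0.55766518 -0.16778657  0.16403003] [-179.90873823    0.19602753 -175.67862868]
wrist orange px [245.2 125.2] 2580 med [ 0.504  -0.1802  0.0507] zmax 0.0866 zmin 0.0491
wrist orange px [285.  111.5] 12 med [ 0.4981 -0.1511  0.0501] zmax 0.0509 zmin 0.0491
wrist orange px [283.  148.9] 16 med [ 0.5253 -0.1494  0.0493] zmax 0.0501 zmin 0.0455
wrist orange px [272.7 177.2] 118 med [ 0.5448 -0.1563  0.0622] zmax 0.0633 zmin 0.0492
wrist yellow px [272.8 128.3] 1457 med [ 0.5121 -0.1582  0.0504] zmax 0.0635 zmin 0.0491
wrist blue px [254.7 253. ] 511 med [ 0.6018 -0.1666  0.0745] zmax 0.0763 zmin 0.0436
bar top (334, ((0.6100248098373413, -0.16422928869724274), (0.04754267632961273, 0.011594356037676334), 4.664817810058594))
tab top (0, ((0.0, 0.0), (0.0, 0.0), 0.0))
plate (2984, ((0.5173032879829407, -0.17103362083435059), (0.06665318459272385, 0.04358607158064842), 4.190587997436523))
```

View pics/w2.png

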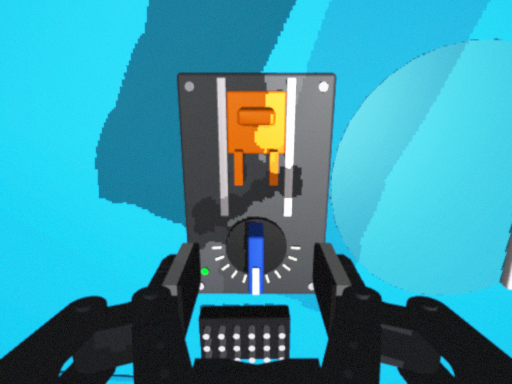

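```bash
python3 - <<'E'
from h import *
o=telemetry.get_obs(); o2,p,d=snap('wrist','w3'); P=cloud('wrist',o,d)
m=mask(p,(3,120,40),(30,255,255))>0
q=P[m&(P[...,2]>.06)]; print(np.histogram(q[:,2],bins=np.arange(.06,.11,.004)))
print('tab top',rect(P,m,.080,.106)); print(ray('wrist',o,(256,113),.0865))
n,r=rect(P,m,.080,.106); c=np.array([*r[0],.066])
t=R.from_euler('xyz',o['tcp_rot'],degrees=True).inv().apply(c-o['ee_pos']); print('shift',t)
E
```

```text
(array([589,  28,   0,   1,  32,   8, 587,   2,   0,   0,   0,   0]), array([0.06 , 0.064, 0.068, 0.072, 0.076, 0.08 , 0.084, 0.088, 0.092,
       0.096, 0.1  , 0.104, 0.108]))
tab top (597, ((0.49989813566207886, -0.1722887009382248), (0.009406310506165028, 0.023452529683709145), 4.574842929840088))
[ 0.49821773 -0.17207508  0.0865    ]
shift [ 0.0589596  -0.00016756  0.09608217]
```

```bash
python3 -m inch '[[0.035,0,0,0,0,0,0.4],[0.059,0,0.02,0,0,0,0.4],[0.059,0,0.06,0,0,0,0.4],[0.059,0,0.095,0,0,0,0.4],[0.059,0,0.095,0,0,0,0.4],[0.059,0,0.095,0,0,0,1],[0.059,0,0.095,0,0,0,1],[0.059,0,0.095,0,0,0,1],[0.059,0,0.095,0,0,0,1]]' 50
```

```text
time: 5.22
ee_pos: [0.5012, -0.1723, 0.0673]
tcp_rot: [-179.9, 0.1, -175.6]
wrist_force: [-0.8, -2.1, 2.5]
opening: 0.0228
```

```bash
python3 -m inch '[[-0.01,0,0,0,0,0,1],[-0.02,0,0,0,0,0,1],[-0.03,0,0,0,0,0,1],[-0.038,0,0,0,0,0,1],[-0.044,0,0,0,0,0,1],[-0.047,0,0,0,0,0,1],[-0.049,0,0,0,0,0,1],[-0.05,0,0,0,0,0,1],[-0.051,0,0,0,0,0,1],[-0.051,0,0,0,0,0,1],[-0.051,0,0,0,0,0,1]]'
```

```text
time: 6.13
ee_pos: [0.5495, -0.1687, 0.0672]
tcp_rot: [-179.9, -0.2, -175.7]
wrist_force: [-19.2, -4.8, 18.2]
opening: 0.0226
```

```bash
python3 -m inch '[[0.002,0,0,0,0,0,1],[0.002,0,0,0,0,0,0.4],[0.002,0,0,0,0,0,0.4],[0.002,0,0,0,0,0,0.4],[0.002,0,-0.03,0,0,0,0.4],[0.002,0,-0.07,0,0,0,0.4],[0.002,0,-0.11,0,0,0,0.4],[0.002,0,-0.12,0,0,0,0.4],[0.002,0,-0.12,0,0,0,0.4]]'
python3 - <<'E'
from h import *
o,p,d=snap('wrist','w4'); print(o['ee_pos'],o['tcp_rot'])
P=cloud('wrist',o,d); m=mask(p,*COL['blue'])>0; print('bar top',rect(P,m,.071,.082))
m=mask(p,(3,120,40),(30,255,255))>0; print('tab top',rect(P,m,.080,.106))
E
```

```text
time: 6.88
ee_pos: [0.5507, -0.1682, 0.1894]
tcp_rot: [-179.9, 0.4, -175.6]
wrist_force: [0.3, 0.3, -0.9]
opening: 0.0511
[ 0.55065805 -0.16819365  0.18942902] [-179.88230524    0.35142855 -175.61448718]
bar top (332, ((0.60986328125, -0.16398701071739197), (0.04759896546602249, 0.01116862054914236), 4.090000152587891))
tab top (435, ((0.5475096106529236, -0.16888785362243652), (0.010034977458417416, 0.023509053513407707), 3.7872419357299805))
```

View pics/w4.png

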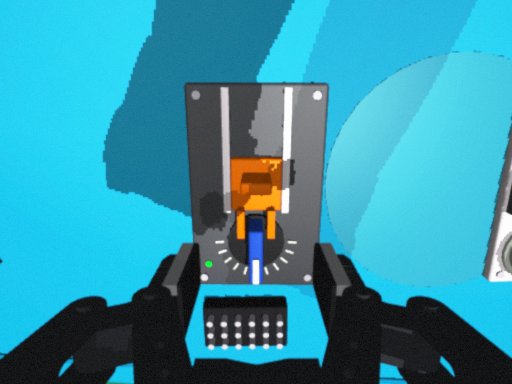

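```bash
python3 -m inch '[[0.002,0.035,0,0,0,-0.12,0.4],[0.004,0.07,0,0,0,-0.24,0.4],[0.007,0.11,0,0,0,-0.36,0.4],[0.01,0.15,0,0,0,-0.48,0.4],[0.012,0.19,0,0,0,-0.6,0.4],[0.014,0.23,0,0,0,-0.72,0.4],[0.017,0.27,0,0,0,-0.84,0.4],[0.02,0.31,0,0,0,-0.96,0.4],[0.022,0.35,0,0,0,-1.08,0.4],[0.024,0.39,0,0,0,-1.2,0.4],[0.026,0.426,0,0,0,-1.32,0.4],[0.026,0.426,0,0,0,-1.44,0.4]]'
python3 -m inch '[[0,0,0,0,0,-0.1,0.4],[0,0,0,0,0,-0.1,0.4],[0,0,0,0,0,-0.1,0.4]]'
python3 - <<'E'
from h import *
o,p,d=snap('wrist','w5'); print(o['ee_pos'],o['tcp_rot'])
P=cloud('wrist',o,d); blobs('wrist',o,p,d,amin=20)
m=mask(p,*COL['red'])>0; q=(P[m&(P[...,2]>.086)&(P[...,1]>.22)]); print(len(q),q[:,2].max(),cv2.minEnclosingCircle(q[:,:2].astype(np.float32)))
print('plate',rect(P,(P[...,0]>.3)&(P[...,1]>0),.011,.019))
E
```

```text
time: 7.93
ee_pos: [0.4887, 0.2601, 0.1829]
tcp_rot: [179.8, 0.0, -92.5]
wrist_force: [0.2, 0.3, 1.1]
opening: 0.0511
time: 8.18
ee_pos: [0.49, 0.2549, 0.1838]
tcp_rot: [179.9, -0.0, -87.6]
wrist_force: [-0.3, -0.8, -0.6]
opening: 0.0512
[0.48996847 0.25486041 0.18384309] [ 1.79890377e+02 -4.35380109e-02 -8.75598871e+01]
wrist yellow px [188.8   8. ] 282 med [0.5467 0.1231 0.0349] zmax 0.0372 zmin 0.032
wrist yellow px [205.5  78.8] 5511 med [0.5304 0.1701 0.0304] zmax 0.0424 zmin 0.0287
wrist yellow px [289.9 221.6] 353 med [0.4575 0.2931 0.0387] zmax 0.04 zmin 0.0374
wrist red px [400.8 140.7] 521 med [0.3927 0.2098 0.0927] zmax 0.0938 zmin 0.0913
wrist red px [255.5 193.2] 240 med [0.4902 0.2508 0.0908] zmax 0.0919 zmin 0.0894
239 0.0928719442440809 ((0.49001574516296387, 0.25337740778923035), 0.008738975040614605)
plate (39675, ((0.5482248067855835, 0.28596043586730957), (0.365674763917923, 0.3053286075592041), 86.79324340820312))
```

View pics/w5.png

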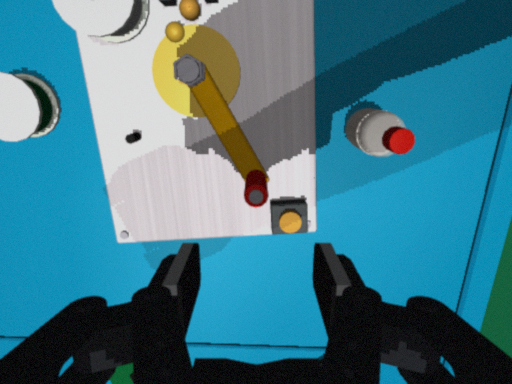

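```bash
python3 - <<'E'
from h import *
o=telemetry.get_obs()
a,b,c=[ray('wrist',o,u,.015) for u in [(118,242),(316,231),(313,2)]]
print(a,b,c,np.linalg.norm(a-b),np.degrees(np.arctan2(*(a-b)[1::-1])),np.degrees(np.arctan2(*(b-c)[1::-1])))
r=np.array([.490,.2534])
for z in (.042,.05,.055): 
    v=ray('wrist',o,(190,70),z)[:2]; print(z,v,np.linalg.norm(r-v),np.arctan2(-(r-v)[0],(r-v)[1]))
yaw=np.arctan2(*(a-b)[1::-1]); yaw=np.mean([yaw,np.arctan2(*(b-c)[1::-1])-np.pi/2])
piv=r-0.1*np.array([-np.sin(.45+yaw),np.cos(.45+yaw)]); ctr=(a+b)[:2]/2-.125*np.array([-np.sin(yaw),np.cos(yaw)])
print('yaw',yaw,'piv',piv,'from plate',ctr+.03*np.array([np.sin(yaw),-np.cos(yaw)]))
Rt=R.from_euler('xyz',o['tcp_rot'],degrees=True).inv()
for s in np.arange(0,.8,.1):
    g=.45+yaw-s; t=piv+.1*np.array([-np.sin(g),np.cos(g)]); print(s.round(2),t.round(4),Rt.apply([*(t-r),0]).round(4))
print(Rt.apply(np.array([*r,.05])-o['ee_pos']))
E
```

```text
[0.62440687 0.33119638 0.015     ] [0.42836666 0.31112429 0.015     ] [0.44962984 0.11008168 0.015     ] 0.1970650968418935 5.846007948218311 96.03741517717928
0.042 [0.545552   0.16781629] 0.10203233065000512 0.5757390378636859
0.05 [0.5440849  0.16817898] 0.10093462285136723 0.565503382511064
0.055 [0.54316796 0.16840567] 0.10025402083897668 0.558992690316624
yaw 0.10370242997291154 piv [0.54258401 0.16834165] from plate [0.54243185 0.16699304]
0.0 [0.49   0.2534] [0. 0. 0.]
0.1 [0.4988 0.2582] [-0.0045 -0.0089 -0.    ]
0.2 [0.5079 0.2622] [-0.008  -0.0183 -0.    ]
0.3 [0.5175 0.2651] [-0.0106 -0.0279 -0.    ]
0.4 [0.5273 0.2672] [-0.0122 -0.0378 -0.0001]
0.5 [0.5372 0.2682] [-0.0128 -0.0478 -0.0001]
0.6 [0.5472 0.2682] [-0.0124 -0.0578 -0.0001]
0.7 [0.5572 0.2673] [-0.0111 -0.0677 -0.0001]
[1.08672472e-03 3.09353612e-05 1.34208346e-01]
```

```bash
python3 -m inch '[[0.001,0,0.04,0,0,0,0.4],[0.001,0,0.08,0,0,0,0.4],[0.001,0,0.115,0,0,0,0.4],[0.001,0,0.131,0,0,0,0.4],[0.001,0,0.131,0,0,0,0.4],[0.001,0,0.131,0,0,0,1],[0.001,0,0.131,0,0,0,1],[0.001,0,0.131,0,0,0,1],[0.001,0,0.131,0,0,0,1],[0.001,0,0.131,0,0,0,1]]' 60
```

```text
time: 9.07
ee_pos: [0.4911, 0.2542, 0.0564]
tcp_rot: [-179.9, 0.1, -87.4]
wrist_force: [-3.5, -0.4, 6.1]
opening: 0.0164
```

```bash
python3 -m inch '[[-0.0045,-0.009,0,0,0,0.03,1],[-0.008,-0.018,0,0,0,0.06,1],[-0.0105,-0.028,0,0,0,0.09,1],[-0.012,-0.038,0,0,0,0.12,1],[-0.013,-0.048,0,0,0,0.15,1],[-0.0125,-0.058,0,0,0,0.17,1],[-0.011,-0.068,0,0,0,0.2,1],[-0.01,-0.073,0,0,0,0.2,1],[-0.01,-0.073,0,0,0,0.2,1],[-0.01,-0.073,0,0,0,0.2,1],[-0.01,-0.073,0,0,0,0.2,1]]'
python3 - <<'E'
from h import *
o,p,d=snap('wrist','w6'); print(o['ee_pos'],o['tcp_rot'])
v=np.array(o['ee_pos'][:2])-[.5426,.1683]; print(np.linalg.norm(v),'swing',.554-np.arctan2(-v[0],v[1]))
p2=snap('scene','s6'); P=cloud('scene',*p2[::2]); blobs('scene',*p2,amin=6)
s=p2[1]; a=np.hstack([p,cv2.resize(s[130:250,140:400],(512,384))[:, :]])
cv2.imwrite('pics/c6.png',cv2.resize(a,(800,300))[:,:,::-1])
E
```

```text
time: 9.98
ee_pos: [0.5628, 0.2699, 0.0564]
tcp_rot: [180.0, 0.3, -98.8]
wrist_force: [-7.7, 11.9, 5.6]
opening: 0.0166
[0.56277163 0.26994168 0.05637086] [179.98923369   0.32389708 -98.78231571]
0.1036239648250959 swing 0.7499126899130044
scene orange px [177.4 208.4] 26 med [ 0.5523 -0.1687  0.085 ] zmax 0.0863 zmin 0.0819
scene orange px [187.3 220.7] 38 med [ 0.5552 -0.1523  0.0514] zmax 0.0634 zmin 0.0488
scene orange px [175.1 224.6] 102 med [ 0.5641 -0.1819  0.0498] zmax 0.0624 zmin 0.0474
scene yellow px [330.2 171. ] 14 med [0.4622 0.2913 0.0379] zmax 0.0389 zmin 0.0371
scene yellow px [316.8 192.7] 48 med [0.5538 0.1953 0.0408] zmax 0.0421 zmin 0.0387
scene yellow px [296.8 195. ] 9 med [0.5286 0.1482 0.0295] zmax 0.0314 zmin 0.0284
scene yellow px [287.4 201.8] 36 med [0.5521 0.1118 0.0313] zmax 0.0362 zmin 0.0291
scene yellow px [ 24.4 236. ] 456 med [ 0.4654 -0.4998  0.04  ] zmax 0.0417 zmin 0.0379
scene red px [295.3 149.8] 16 med [0.3969 0.2082 0.0914] zmax 0.0927 zmin 0.0887
scene red px [193.1 249.6] 21 med [ 0.6503 -0.1612  0.0385] zmax 0.0399 zmin 0.0368
scene blue px [185.  229.3] 71 med [ 0.6125 -0.1685  0.0739] zmax 0.0759 zmin 0.0526
scene blue px [192.  236.5] 6 med [ 0.6345 -0.1579  0.0617] zmax 0.0676 zmin 0.0568
scene blue px [188.5 242. ] 6 med [ 0.6349 -0.1669  0.0507] zmax 0.0515 zmin 0.0474
```

View pics/c6.png

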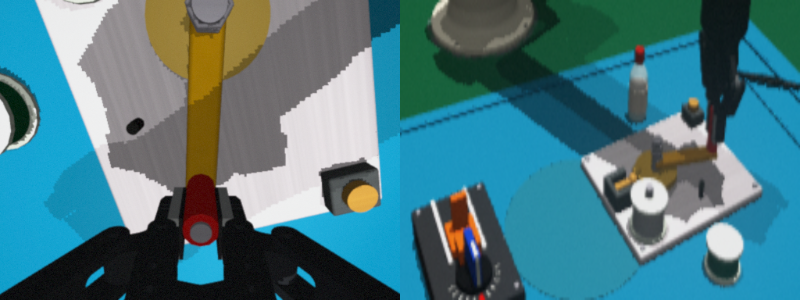

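```bash
python3 -m inch '[[0,0,0,0,0,0,1],[0,0,0,0,0,0,1],[0,0,0,0,0,0,1],[0,0,0,0,0,0,1]]'; python3 -c "
from workcell import order; print(order.job_done())"
```

```text
time: 10.42
ee_pos: [0.5627, 0.2699, 0.0564]
tcp_rot: [180.0, 0.3, -98.8]
wrist_force: [-6.4, 13.1, 5.5]
opening: 0.0161
the job is handed in; nothing more can be done
None
```

I turned the knob to the red mark, slid the lock home, and swung the tensioner arm past its click by the roller. The gripper was still holding it there when I handed the job in, at 10.4 s.

- **Knob:** after the turn its bar measured about 4.1–4.7°. The box's +x measured 3.9–4.6°, so the pointer is on the mark to within about 1°.
- **Lock:** it moved 47.7 mm by camera and 48.3 mm by the arm, against 48 mm full travel. It met about 19 N at the stop, and the cheeks were around the knob's tail in the picture.
- **Tensioner:** the swing was about 0.75 rad from the gripper's position, and the last picture roughly agreed. Past 0.65 counts as well past the click, and the end stop is 0.9. Four more rows before handing in showed a steady pose, and the roller stayed between the pads.
- **Bystanders:** nothing I moved came near them. The flux bottle's cap read the same position at the end to within a millimetre or so. I did not re-measure the block or the spool.

Some readings disagreed or went unchecked:
- The lock tab's top measured 83.5 mm above the box's underside, not the 96 mm the description implies. I went by the measurement.
- On the knob and roller grasps the tool tip sat at 56 mm, about 4–6 mm higher than I commanded.
- At the end the gripper's distance from the pivot came out at 103.6 mm instead of 100 mm, with about 13 N of sideways force along the arm.
- I did not look at the pawl itself to confirm the click.

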